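# Wind the syringe press back to its loading line

### The job

Slide the loose crank out from under the low steel riser, fit it fully home on the square spindle of the syringe press and turn it clockwise (seen from above) until the pusher's red pointers stand on the green loading band. Then lift the crank off and lay it flat, grip upwards, inside the low white tray next to the syringe that lies there. Move the pusher only by cranking, never by pushing it directly, and leave the vials, syringes, tape roll and steel pot standing or lying where they are.

Things in the scene. Friction and masses are not known exactly. Their poses are not given: they have to be found in the camera images.
- crank: Loose crank, 260 g. Origin: hub's underside, on the socket's axis; x along the arm to the grip, z up as used. Blue square hub 30 x 30 x 32 mm high with a 16 mm square socket right through, all sides parallel to x and y. Flat yellow arm 20 mm wide, 10 mm thick, flush with the underside, to x = 96 mm. Starts flat on the table, grip outside the riser, hub centre about 45 mm inside its front edge.
- crank_grip (a point): Point on the axis of the crank's upright black round grip, 80 mm from the socket's axis, 45 mm above the crank's underside; axes as the crank's. The grip is 21 mm in diameter, from 14 to 60 mm above the underside, and turns easily on its pin: held by the grip alone the crank swings (drag it slowly), held by two sides of the hub it does not.
- press: Syringe press, fixed. Origin: on the spindle's axis, at table level; x along its rail, away from the spindle. Base plate 12 mm thick, 100 mm wide, from x = -60 to 340 mm. White gearbox 90 x 84 mm round the spindle, top 70 mm above the table, with a collar of radius 14 mm, 6 mm high. Rail, pusher and cradle stand no higher than 70 mm.
- spindle_seat (a point): Centre of the collar's top on the spindle's axis, 76 mm above the table: the crank's underside rests here when fully home. Turns with the spindle; x and y parallel to the sides of the 14 mm square spindle, which stands 29 mm above it, the last 5 mm a lead-in. The crank fits in any quarter turn, with a few degrees of play. Turning takes about 0.5 N m; it stays where left.
- pusher (a joint): Travel of the pusher with two red pointers, along the rail towards the spindle, in m: 0 at the far end. It starts between 0.01 and 0.053, must end at 0.100 (the middle of the green band), and stops dead at 0.118. Each radian of clockwise spindle turn (seen from above) adds 0.012 (75 mm a turn).
- pusher_pointer (a point): The tip of one of the pusher's two red pointers, 18 mm above the table, at y = +44 mm of the press; the other is its mirror image.
- load_line (a point): The middle of the green loading band (10 mm wide along the rail) on the base plate, 115 mm from the spindle's axis, on the same side as pusher_pointer; a second band mirrors it.
- riser: Low steel riser, fixed, 140 mm deep (x) and 220 mm wide (y), on two side walls 6 mm thick; top 52 mm high, underside 44 mm. On it a stock tray, no higher than 95 mm, its front wall 50 mm behind the riser's front edge. Origin: centre, table level; its open front faces its -x. It stands left or right of the press.
- tray: Low white tray for the crank, fixed, outside 220 (x) x 160 (y) x 28 mm high, walls and floor 4 to 5 mm. Origin: centre, table level. It stands on the other side of the press from the riser. A green syringe lies in its +y half.
- vial_cream: Loose cream vial with a red cap, 36 mm in diameter, 44 mm high, standing beside the crank's arm. Origin: centre of its underside.
- vial_amber: Loose amber vial with a white cap, 32 mm in diameter, 40 mm high, standing on the other side of the crank's arm. Origin: centre of its underside.
- syringe_green: Loose syringe with green ends, lying in the tray, 115 mm long (x), barrel 18 mm thick, flange 32 mm wide. Origin: under the middle of the barrel.
- syringe_orange: The same syringe with orange ends, lying on the table in front of the tray. Origin: under the middle of the barrel.
- tape_roll: Loose blue roll of tape lying flat in front of the press, 66 mm in diameter, 24 mm high. Origin: centre of its underside.
- pot: Small loose steel pot standing beside the press's rail, 34 mm in diameter, 50 mm high. Origin: centre of its underside.
Not all that is in view belongs to the job. Several things look just like the vial_cream: the one meant starts farthest to the robot's right.

How it is judged (in metres and radians):
On the way, in this order (a step that is already met when the one before it is completed fails the run):
1. the crank is fully home on the spindle (horizontal distance between crank and spindle_seat below 0.004 m and z of crank in the frame of spindle_seat below 0.005 m and angle between crank's own z axis and vertical below 0.08 rad), for 0.2 s.
2. with the crank on the spindle, the pusher's pointers stand on the green band (horizontal distance between crank and spindle_seat below 0.004 m and z of crank in the frame of spindle_seat below 0.005 m and value of joint pusher between 0.095 and 0.105 m), for 0.2 s.
3. the crank is lifted clear of the spindle, the pusher still on the band (z of crank in the frame of spindle_seat above 0.035 m and value of joint pusher between 0.095 and 0.105 m), for 0.1 s.
At the end, for the whole second after the job is handed in: The pusher stands on the green band (0.100 within 5 mm); the crank lies at rest flat on the floor of the white tray, hub and grip inside it, grip upwards (within 6 degrees); every vial, syringe, the tape roll and the pot are within 30 mm of where they were, and those that stood still stand (value of joint pusher between 0.095 and 0.105 m and x of crank in the frame of tray between -0.104 and 0.104 m and y of crank in the frame of tray between -0.074 and 0.074 m and x of crank_grip in the frame of tray between -0.104 and 0.104 m and y of crank_grip in the frame of tray between -0.074 and 0.074 m and z of crank in the frame of tray below 0.01 m and angle between crank's own z axis and vertical below 0.1 rad and linear speed of crank below 0.02 m/s and angular speed of crank below 0.2 rad/s and distance of each of vial_cream, vial_amber, syringe_green, syringe_orange, tape_roll, pot from where it was at the start of the episode below 0.03 m and angle between each of vial_cream, vial_amber, pot, tape_roll's own z axis and vertical below 0.3 rad); the robot touches nothing.
It fails at once if the pusher is pushed directly, by the robot or with the crank (contact force between any of the arm, the fingers, crank and pusher above 3 N).
It fails at once if a vial, syringe, the tape roll or the pot is moved more than 30 mm or knocked over (distance of any of vial_cream, vial_amber, syringe_green, syringe_orange, tape_roll, pot from where it was at the start of the episode above 0.03 m or angle between any of vial_cream, vial_amber, pot, tape_roll's own z axis and vertical above 0.5 rad).
It also fails if it takes over 72 s, if anything falls off the work surface, if the arm or the gripper's body presses on something with over 40 N, if the wrist force passes 120 N, or if a joint passes its speed limit or range.

### The arm

A 6-joint arm with a two-finger parallel gripper is mounted at the origin on the work surface. World frame = base frame: x ahead of the robot, y to its left, z up, the work surface at z = 0. Lengths are in m, angles in degrees, forces in N, time in s.
With the tool pointing down it reaches from about 0.25 to 0.725 m from the base axis. Payload 9.7 kg.
Tool frame: the origin (TCP) lies on the centre line of the jaws, within the pads' length; the fingertips stand 22 mm ahead of it and the grasp point (between the pads) lies 3 mm ahead of it; z points along the fingers, y is the direction in which the jaws open and shut (so a half turn about z gives the same grasp; the last joint's range is limited). The gripper opens to 85 mm and grips with 20 to 120 N. Pads are 22 mm wide; open, the fingers measure 114 mm over their backs; the gripper's body (76 mm by 85 mm) begins 54 mm behind the grasp point. The pads swing forward as they close: fully open they stand 13 mm farther back than shut.
Start: joints at [-73.224, 4.979, 10.078, 95.1, 0, 90], TCP at [0.159, -0.527, 0.231] pointing down, gripper open.
Joint ranges: [-179.16, 179.16], [-48.56, 103.87], [-65.8, 70.77], [-126.05, 130.52], [-82.76, 87.17], [-180, 180]. Speed limits (degrees/s): [127.2, 127.2, 147.25, 180, 180, 180].

### API

Orientations are given as [roll, pitch, yaw] about the fixed x, y, z axes, in that order (R = Rz(yaw) Ry(pitch) Rx(roll)).
In Python, from workcell import get_obs, camera, camera_params, job_done gives the robot as it stands.
- The arm moves only by the tool servo_tool, never from a script. Its argument "steps" is a list of rows, each an object of numbers: "x", "y", "z": the shift along the world's x, y, z in mm; "yaw": the turn about the world's z in degrees. A call has 1 to 12 rows; each row is the pose to reach, as a shift and turn from the pose measured when the call began; what a row does not reach only later rows make up. A row lasts 1/8 s, in which the tool goes at most 62.5 mm and 10.7 degrees, less where a joint would pass 70% of its speed; a pose out of reach is approached as far as the arm can. A call with a gripper value outside its range is refused whole. "grip" is the finger opening in mm, from 0 to 85.4, set as the call begins (left out, the last holds). The fingers move at their own pace and stop on an object; "grip_force" is the grip in N (left out, the last holds). Time passes only in rows, so rows that repeat a pose let the fingers close. It gives the time, the measured TCP pose, the force and the opening at its end, in the units of the state.
- get_obs(): the state, without advancing time (a new reading comes with each control period).
- camera(name): name is "scene" or "top" or "wrist"; returns (picture, depth): 384x512x3 uint8, red, green, blue; 384x512 float32, m along the optical axis (not along the pixel's ray), 0 where there is no reading.
- camera_params(name): a dict with "intrinsics" (3x3 intrinsics, pixels), "rvec" (rotation vector, rad) and "tvec" (3), from world to camera coordinates, as OpenCV has them; the wrist camera has in their place "hand_eye" (4x4, takes a point from camera to tool coordinates, whose origin is the TCP and whose axes are the flange's). Camera axes: x right, y down, z forward; pixel columns grow to the right and rows downward; lengths in m; the calibration is good to about 2 mm. A picture is of the moment at which its call begins: read the wrist's pose just before it. camera_params takes no time and is no camera call.
- job_done(): hands the job in, once; it reports no verdict.
The state is a dict: "time": time; "q": joint angles; "qd": joint speeds; "joint_efforts": joint torques, N m; "ee_pos": TCP position; "tcp_rot": TCP orientation; "wrist_force": force on the tool from outside, world axes, zero at the start; "torque": the same for the moment, N m; "opening": finger opening in m.
Only numpy, scipy, OpenCV 4.12 (cv2) and the standard library are available. Lean on these libraries where they do the work, as an engineer would, in place of code of your own. Each camera call takes 0.05 s, during which the arm holds its last target.

## Working session

There is one attempt and no reset: what is moved stays moved. The work goes in short steps, Python scripts to look and compute and a tool call to move; the robot and the scene stay as the last step left them, time stands still between calls to the robot, and variables do not carry over. Pictures are saved under pics/ and viewed, and the job is handed in when it is done.

Besides the shell and the picture viewer there is one more tool, called after "Request:" as a command line: name --argument value ..., lists and objects as JSON in quotes. servo_tool: Moves the arm, as the interface text tells. Its arguments: {"type":"object","properties":{"steps":{"type":"array"},"grip":{"type":"number"},"grip_force":{"type":"number"}},"required":["steps"]}

```bash
ls; mkdir -p pics
cat > h.py <<'E'
import numpy as np, cv2
from workcell import *
def ext(n):
    p=camera_params(n); R,_=cv2.Rodrigues(np.array(p['rvec'],float)); return np.array(p['intrinsics']),R,np.array(p['tvec'],float).ravel()
def ray2z(n,u,v,z):
    K,R,t=ext(n); d=R.T@np.linalg.solve(K,[u,v,1.]); c=-R.T@t; return c+d*(z-c[2])/d[2]
def cloud(n,dep):
    K,R,t=ext(n); v,u=np.mgrid[:384,:512]; P=np.stack([(u-K[0,2])/K[0,0]*dep,(v-K[1,2])/K[1,1]*dep,dep],-1); return (P-t)@R
def proj(n,X):
    K,R,t=ext(n); p=K@(R@np.array(X)+t); return p[:2]/p[2]
E
python3 - <<'E'
from h import *
o=get_obs(); print(o['time'],o['ee_pos'],o['tcp_rot'])
for n in ('top','scene'):
    im,d=camera(n); np.savez(f'{n}0.npz',im=im,d=d); cv2.imwrite(f'pics/{n}0.png',cv2.resize(im[:,:,::-1],(800,600),interpolation=cv2.INTER_CUBIC))
    K,R,t=ext(n); print(n,K[0,0],-R.T@t)
E
```

```text
pics
0.0 [ 0.15868603 -0.52637248  0.23017244] [-1.79923505e+02 -1.99217084e-04  1.67748785e+01]
top 365.3140460145418 [ 0.30183748 -0.0081325   1.00444958]
scene 499.35695299589275 [1.7080193  0.20374605 0.93272976]
```

View pics/top0.png

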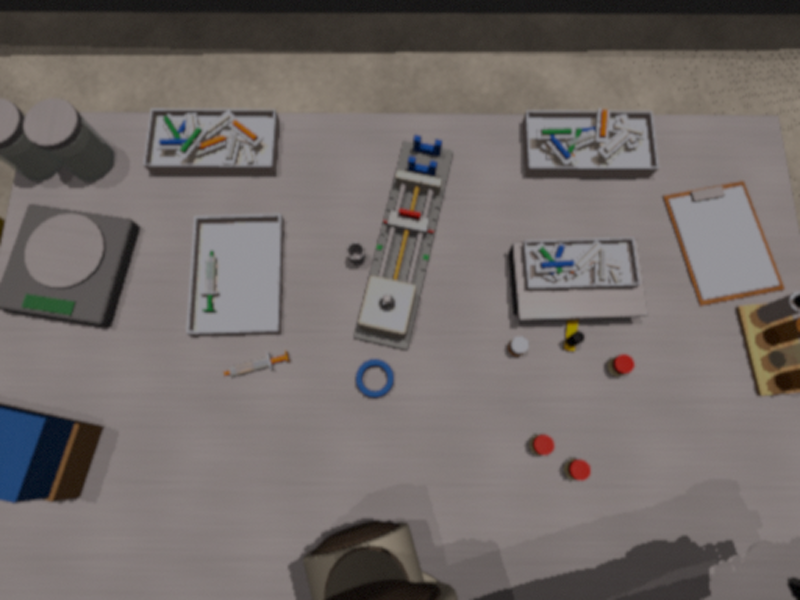

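View pics/scene0.png

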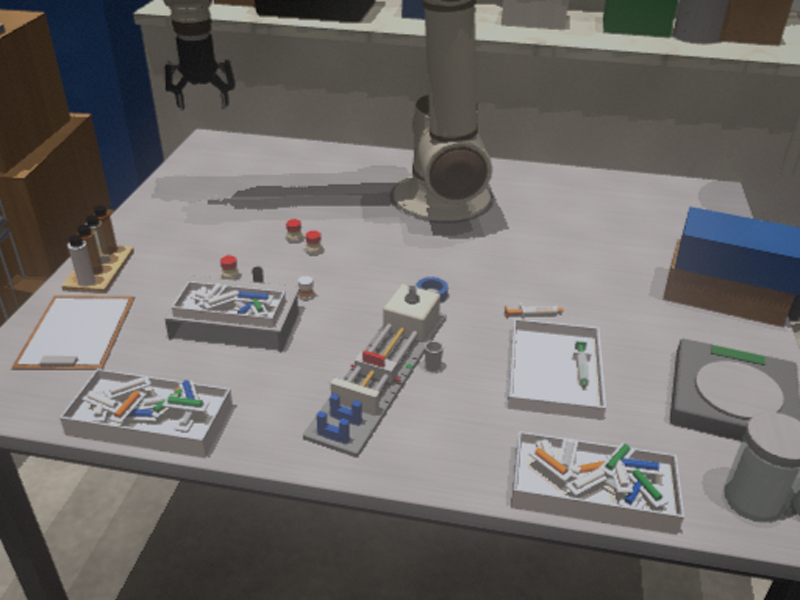

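The top view has +x upwards and +y to the left. The riser is right of the press with the grip at about (574,338), the vials are at (518,346) and (623,365), and the tray is left. Next I'll enlarge crops of these.

Run:
```python
from h import *
im=np.load('top0.npz')['im'][:,:,::-1]
def crop(u0,v0,u1,v1,s,f): cv2.imwrite(f,cv2.resize(im[v0:v1,u0:u1],None,fx=s,fy=s,interpolation=cv2.INTER_CUBIC))
crop(310,140,420,260,5,'pics/c_riser.png')
crop(215,80,300,225,4,'pics/c_press.png')
crop(110,125,195,245,5,'pics/c_tray.png')
d=np.load('top0.npz')['d'];P=cloud('top',d)
for n,(u,v) in dict(grip=(367,216),va=(332,221),vc=(398,233),spindle=(247,193),table=(300,250),risertop=(340,200)).items(): print(n,P[v,u].round(4))
```

```text
grip [ 0.484  -0.2926  0.0602]
va [ 0.4741 -0.205   0.0377]
vc [ 0.4422 -0.3755  0.0446]
spindle [0.5334 0.0214 0.1014]
table [ 4.002e-01 -1.220e-01 -3.000e-04]
risertop [ 0.5285 -0.2259  0.0523]
```

View pics/c_riser.png

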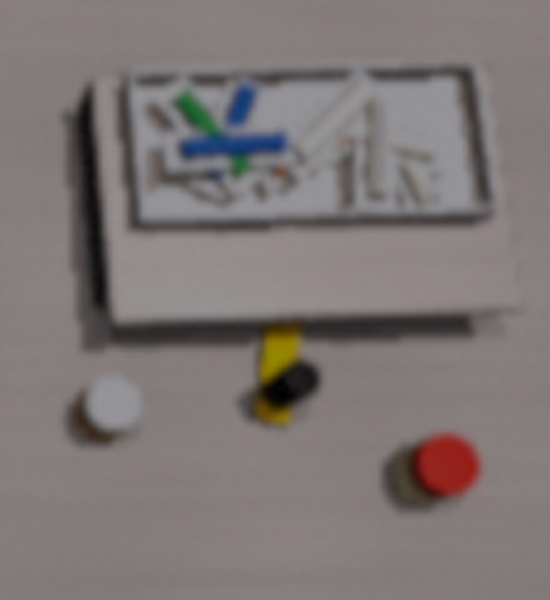

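View pics/c_press.png

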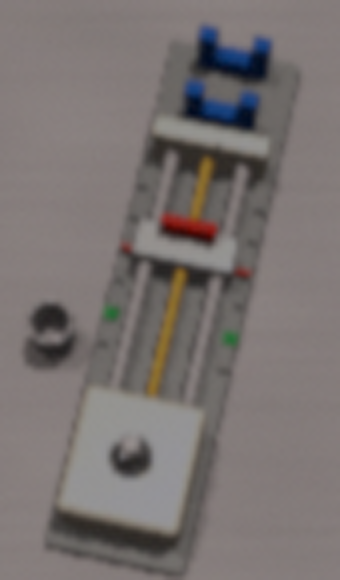

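View pics/c_tray.png

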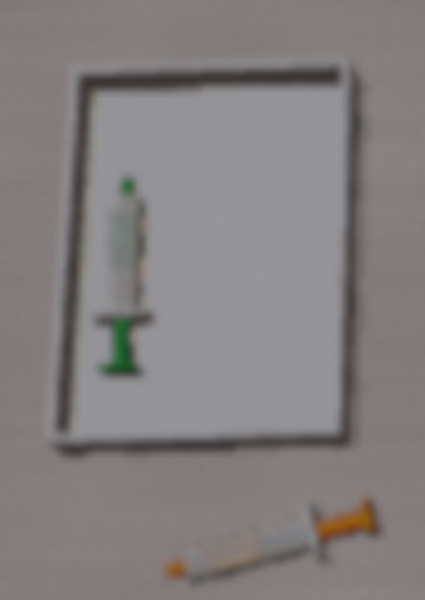

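Run:
```python
from h import *
def R(cu,cv,z,o,s): return ray2z('top',(cu+.5)/s-.5+o[0],(cv+.5)/s-.5+o[1],z)[:2].round(4)
o=(310,140)
for n,u,v,z in [('fl',113,325,.052),('fr',523,308,.052),('bl',93,82,.052),('grip',297,378,.06),('tipL',257,415,.01),('tipR',289,423,.01),('armL',266,330,.01),('armR',299,330,.01),('va',112,403,.04),('vc',448,465,.044)]: print(n,R(u,v,z,o,5))
o=(215,80)
for n,u,v,z in [('spin',133,452,.105),('pL',126,248,.018),('pR',243,272,.018),('bL',112,313,.012),('bR',231,339,.012),('base_fl',46,546,.012),('base_fr',186,575,.012),('base_bl',170,42,.012),('base_br',298,68,.012),('gb_bl',88,388,.07),('gb_br',206,408,.07),('gb_fl',58,508,.07),('gb_fr',178,534,.07),('pot',50,322,.05)]: print(n,R(u,v,z,o,4))
o=(110,125)
for n,u,v,z in [('tl',72,70,.028),('tr',350,68,.028),('bl',52,442,.028),('br',347,440,.028),('sg_tip',128,182,.009),('sg_end',120,370,.009),('so1',172,570,.009),('so2',375,515,.009)]: print(n,R(u,v,z,o,5))
```

```text
fl [ 0.5158 -0.2046]
fr [ 0.5266 -0.4235]
bl [ 0.6532 -0.1997]
grip [ 0.4862 -0.298 ]
tipL [ 0.4752 -0.29  ]
tipR [ 0.4708 -0.3072]
armL [ 0.523  -0.2981]
armR [ 0.5231 -0.3164]
va [ 0.4758 -0.2046]
vc [ 0.4434 -0.379 ]
spin [0.5335 0.0191]
pL [0.7084 0.0289]
pR [ 0.6904 -0.0556]
bL [0.6607 0.0385]
bR [ 0.6415 -0.0471]
base_fl [0.4901 0.081 ]
base_fr [ 0.4706 -0.0157]
base_bl [ 0.8784 -0.0016]
base_br [ 0.8571 -0.0982]
gb_bl [0.5865 0.0509]
gb_br [ 0.5731 -0.028 ]
gb_fl [0.5044 0.0687]
gb_fr [ 0.4876 -0.0099]
pot [0.6401 0.0794]
tl [0.7115 0.3804]
tr [0.7137 0.2202]
bl [0.4936 0.3693]
br [0.4959 0.2083]
sg_tip [0.6502 0.3486]
sg_end [0.5387 0.3427]
so1 [0.4268 0.3036]
so2 [0.4578 0.1945]
```

Request:
servo_tool --steps '[{"x":50,"y":35,"z":10,"yaw":-8},{"x":100,"y":70,"z":20,"yaw":-16},{"x":150,"y":105,"z":20,"yaw":-24},{"x":200,"y":140,"z":20,"yaw":-27},{"x":240,"y":170,"z":20,"yaw":-27},{"x":280,"y":205,"z":20,"yaw":-27},{"x":300,"y":226,"z":10,"yaw":-27},{"x":310,"y":226,"z":0,"yaw":-27},{"x":310,"y":226,"z":0,"yaw":-27}]' --grip 55

```text
time: 1.23
ee_pos: [0.4685, -0.3005, 0.2289]
tcp_rot: [-179.9, 0.1, -10.2]
wrist_force: [0.5, -0.3, 0.2]
opening: 0.0548
```

```bash
cat >> h.py <<'E'
from scipy.spatial.transform import Rotation as Ro
def wsnap(name):
    o=get_obs(); im,d=camera('wrist'); p=camera_params('wrist'); H=np.array(p['hand_eye']); K=np.array(p['intrinsics'])
    T=np.eye(4); T[:3,:3]=Ro.from_euler('xyz',o['tcp_rot'],degrees=True).as_matrix(); T[:3,3]=o['ee_pos']
    np.savez(name+'.npz',im=im,d=d,T=T@H,K=K); cv2.imwrite(f'pics/{name}.png',cv2.resize(im[:,:,::-1],(800,600),interpolation=cv2.INTER_CUBIC))
    print('t',o['time'],'ee',np.round(o['ee_pos'],4),'rot',np.round(o['tcp_rot'],2),'q',np.round(o['q'],1),'F',np.round(o['wrist_force'],1),'op',o['opening'])
def wz(name,u,v,z): # 800x600 picture px
    s=np.load(name+'.npz'); u=(u+.5)*.64-.5; v=(v+.5)*.64-.5
    T=s['T']; d=T[:3,:3]@np.linalg.solve(s['K'],[u,v,1]); return (T[:3,3]+d*(z-T[2,3])/d[2])
def wcloud(name):
    s=np.load(name+'.npz');d=s['d'];K=s['K'];v,u=np.mgrid[:384,:512];P=np.stack([(u-K[0,2])/K[0,0]*d,(v-K[1,2])/K[1,1]*d,d],-1); return P@s['T'][:3,:3].T+s['T'][:3,3]
E
python3 -c "
from h import *
wsnap('w1')"
```

```text
t 1.225 ee [ 0.4685 -0.3005  0.2289] rot [-1.7989e+02  1.2000e-01 -1.0200e+01] q [-3.270e+01  6.000e+00  1.100e+01  9.510e+01  1.000e-01  1.575e+02] F [ 0.5 -0.3  0.2] op 0.054843344468693316
```

View pics/w1.png

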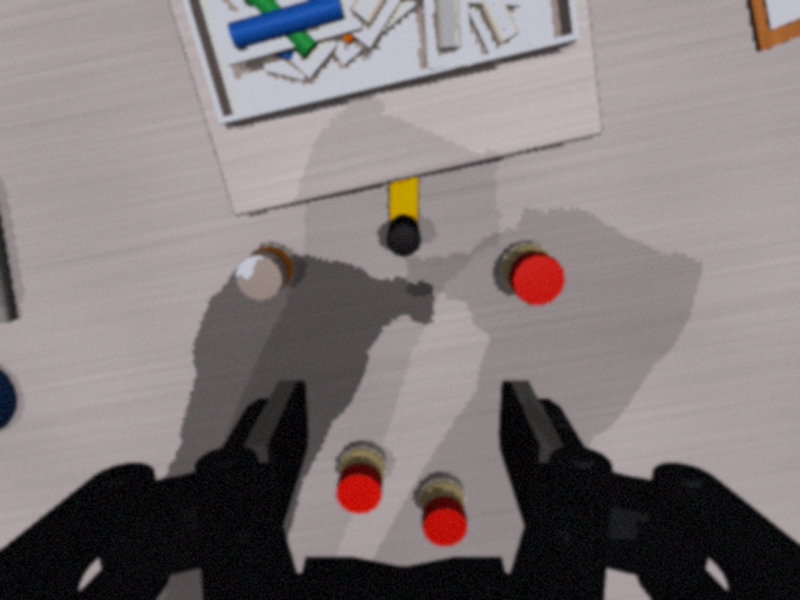

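```bash
python3 -c "
from h import *
for n,u,v,z in [('grip',403,236,.06),('armL',390,182,.01),('armR',418,182,.01),('armL2',389,215,.01),('armR2',418,215,.01),('vc',538,278,.044),('va',260,277,.04),('d1',359,491,.044),('rfl',237,214,.052),('rfr',600,133,.052)]: print(n,wz('w1',u,v,z).round(4))
P=wcloud('w1'); m=(abs(P[...,0]-.487)<.03)&(abs(P[...,1]+.3)<.03)&(P[...,2]>.055)&(P[...,2]<.07); print(P[m].mean(0),m.sum())
"
```

```text
grip [ 0.4894 -0.3038  0.06  ]
armL [ 0.5182 -0.3001  0.01  ]
armR [ 0.5149 -0.3183  0.01  ]
armL2 [ 0.497  -0.2954  0.01  ]
armR2 [ 0.4936 -0.3146  0.01  ]
vc [ 0.4457 -0.3823  0.044 ]
va [ 0.4764 -0.2087  0.04  ]
d1 [ 0.3124 -0.2401  0.044 ]
rfl [ 0.5184 -0.2087  0.052 ]
rfr [ 0.5263 -0.4242  0.052 ]
[ 0.48749223 -0.30324941  0.06040208] 401
```

Request:
servo_tool --steps '[{"x":19,"y":-2.5,"z":-50},{"x":19,"y":-2.5,"z":-100},{"x":19,"y":-2.5,"z":-140},{"x":19,"y":-2.5,"z":-180},{"x":19,"y":-2.5,"z":-202},{"x":19,"y":-2.5,"z":-202}]' --grip 45

```text
schema error: expected keys x, y, z, yaw
```

Request:
servo_tool --steps '[{"x":0},{"x":0},{"x":0},{"x":0}]' --grip 15 --grip_force 40

```text
schema error: expected keys x, y, z, yaw
```

Request:
servo_tool --steps '[{"x":19,"y":-2.5,"z":-50,"yaw":0},{"x":19,"y":-2.5,"z":-100,"yaw":0},{"x":19,"y":-2.5,"z":-140,"yaw":0},{"x":19,"y":-2.5,"z":-180,"yaw":0},{"x":19,"y":-2.5,"z":-202,"yaw":0},{"x":19,"y":-2.5,"z":-202,"yaw":0}]' --grip 45

```text
time: 2.02
ee_pos: [0.4855, -0.3038, 0.0264]
tcp_rot: [-179.9, 0.2, -10.3]
wrist_force: [-0.0, 0.3, 0.6]
opening: 0.0452
```

Request:
servo_tool --steps '[{"x":0,"y":0,"z":0,"yaw":0},{"x":0,"y":0,"z":0,"yaw":0},{"x":0,"y":0,"z":0,"yaw":0},{"x":0,"y":0,"z":0,"yaw":0}]' --grip 15 --grip_force 40

```text
time: 2.52
ee_pos: [0.4859, -0.3046, 0.028]
tcp_rot: [-180.0, 0.1, -10.4]
wrist_force: [-2.8, -1.6, 5.9]
opening: 0.0196
```

Request:
servo_tool --steps '[{"x":-4,"y":0.7,"z":0,"yaw":0},{"x":-11,"y":2,"z":0,"yaw":0},{"x":-18,"y":3.3,"z":0,"yaw":0},{"x":-25,"y":4.6,"z":0,"yaw":0},{"x":-32,"y":6,"z":0,"yaw":0},{"x":-39,"y":7.2,"z":0,"yaw":0},{"x":-46,"y":8.5,"z":0,"yaw":0},{"x":-53,"y":10,"z":0,"yaw":0},{"x":-60,"y":11,"z":0,"yaw":0},{"x":-67,"y":12.3,"z":0,"yaw":0},{"x":-74,"y":13.5,"z":0,"yaw":0},{"x":-80,"y":14.5,"z":0,"yaw":0}]'

```text
time: 4.03
ee_pos: [0.4055, -0.29, 0.028]
tcp_rot: [-180.0, 0.1, -10.4]
wrist_force: [1.3, 0.6, 1.6]
opening: 0.0199
```

```bash
python3 -c "
from h import *
wsnap('w2')"
```

```text
t 4.025 ee [ 0.4055 -0.29    0.028 ] rot [-1.7996e+02  1.3000e-01 -1.0360e+01] q [-35.6  -0.8 -18.4  72.5  -0.  154.8] F [1.3 0.6 1.6] op 0.019886310357671667
```

View pics/w2.png

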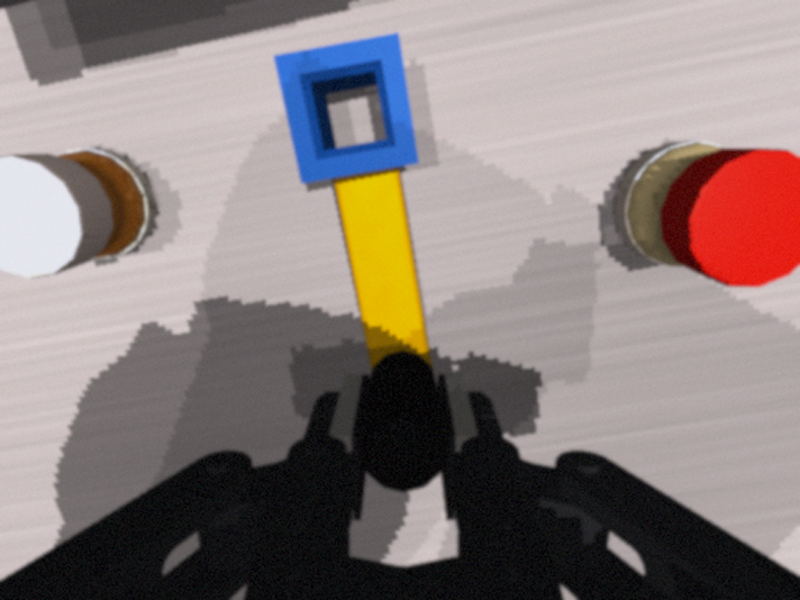

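```bash
python3 -c "
from h import *
C=np.array([wz('w2',u,v,.032)[:2] for u,v in [(275,57),(398,34),(417,162),(302,184)]]);print(C.round(4),C.mean(0))
for a,b in ((2,1),(3,0)): d=C[b]-C[a];print(np.degrees(np.arctan2(d[1],d[0])),np.linalg.norm(d))
for a,b in ((1,0),(2,3)): d=C[b]-C[a];print(np.degrees(np.arctan2(-d[0],d[1])),np.linalg.norm(d))
g=get_obs()['ee_pos'][:2]; d=C.mean(0)-g; print(np.degrees(np.arctan2(d[1],d[0])),np.linalg.norm(d))
"
```

```text
[[ 0.5017 -0.2765]
 [ 0.5013 -0.3063]
 [ 0.4717 -0.3057]
 [ 0.4716 -0.276 ]] [ 0.48659612 -0.29114551]
-1.1758920508508814 0.02960296924341795
-1.0334886986188951 0.030065784748202436
-0.7211529545363241 0.029829213819355712
0.17080584687437964 0.029761769297089666
-0.8562829880631189 0.08170739131424687
```

Request:
servo_tool --steps '[{"x":0,"y":0,"z":0,"yaw":0},{"x":0,"y":0,"z":0,"yaw":0},{"x":0,"y":0,"z":20,"yaw":0},{"x":0,"y":0,"z":70,"yaw":0},{"x":20,"y":0,"z":120,"yaw":10},{"x":40,"y":0,"z":140,"yaw":20},{"x":60,"y":0,"z":140,"yaw":30},{"x":81,"y":-1,"z":140,"yaw":40},{"x":81,"y":-1,"z":140,"yaw":50},{"x":81,"y":-1,"z":140,"yaw":60},{"x":81,"y":-1,"z":140,"yaw":70},{"x":81,"y":-1,"z":140,"yaw":80}]' --grip 50

```text
time: 5.58
ee_pos: [0.4859, -0.2908, 0.1676]
tcp_rot: [-179.9, 0.2, 70.0]
wrist_force: [-0.4, 0.0, -0.3]
opening: 0.0499
```

Request:
servo_tool --steps '[{"x":0,"y":0,"z":0,"yaw":10},{"x":0,"y":0,"z":0,"yaw":20},{"x":0,"y":0,"z":0,"yaw":30},{"x":0,"y":0,"z":0,"yaw":40},{"x":0,"y":0,"z":0,"yaw":50},{"x":0,"y":0,"z":0,"yaw":60},{"x":0,"y":0,"z":0,"yaw":70},{"x":0,"y":0,"z":0,"yaw":80},{"x":0,"y":0,"z":0,"yaw":90},{"x":0,"y":0,"z":0,"yaw":100},{"x":0,"y":0,"z":0,"yaw":109},{"x":0,"y":0,"z":0,"yaw":109}]'

```text
time: 7.08
ee_pos: [0.4859, -0.2907, 0.1673]
tcp_rot: [-179.9, 0.1, 178.9]
wrist_force: [0.5, 0.1, -0.5]
opening: 0.0502
```

```bash
python3 -c "
from h import *
print(np.round(camera_params('wrist')['hand_eye'],3))
wsnap('w3')"
```

```text
[[ 0.001 -0.959 -0.282  0.072]
 [ 1.     0.     0.001 -0.   ]
 [-0.001 -0.282  0.959 -0.144]
 [ 0.     0.     0.     1.   ]]
t 7.075 ee [ 0.4859 -0.2907  0.1673] rot [-1.7993e+02  1.3000e-01  1.7892e+02] q [-30.9   6.2   4.4  88.   -0.  -29.8] F [ 0.5  0.1 -0.5] op 0.05016158788056914
```

View pics/w3.png

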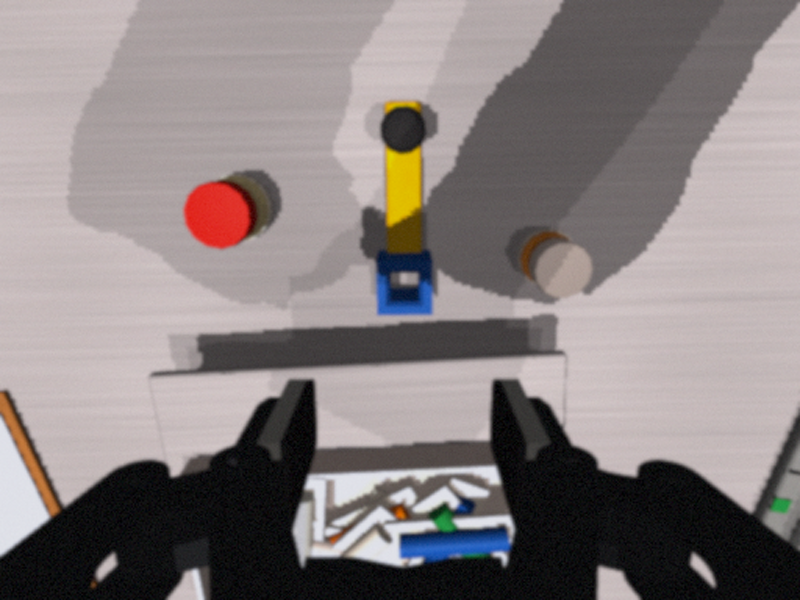

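```bash
python3 -c "
from h import *
C=np.array([wz('w3',u,v,.032)[:2] for u,v in [(377,252),(432,252),(433,314),(377,314)]]);print(C.round(4),C.mean(0))
print(wz('w3',403,130,.06))
"
```

```text
[[ 0.4664 -0.3041]
 [ 0.467  -0.2751]
 [ 0.5012 -0.2747]
 [ 0.5007 -0.3052]] [ 0.48383566 -0.28979015]
[ 0.40633794 -0.28930011  0.06      ]
```

Request:
servo_tool --steps '[{"x":0,"y":0,"z":-40,"yaw":0},{"x":0,"y":1,"z":-80,"yaw":0},{"x":0,"y":1,"z":-115,"yaw":0},{"x":0,"y":1,"z":-135,"yaw":0},{"x":0,"y":1,"z":-141,"yaw":0},{"x":0,"y":1,"z":-141,"yaw":0}]' --grip 50

```text
time: 7.88
ee_pos: [0.486, -0.2898, 0.0267]
tcp_rot: [-179.9, 0.1, 178.7]
wrist_force: [-0.2, 0.6, -0.6]
opening: 0.0504
```

Request:
servo_tool --steps '[{"x":0,"y":0,"z":0,"yaw":0},{"x":0,"y":0,"z":0,"yaw":0},{"x":0,"y":0,"z":0,"yaw":0},{"x":0,"y":0,"z":0,"yaw":0}]' --grip 20 --grip_force 70

```text
time: 8.38
ee_pos: [0.4867, -0.2903, 0.0283]
tcp_rot: [-179.8, 0.3, 178.7]
wrist_force: [-1.3, -0.0, 6.3]
opening: 0.027
```

Request:
servo_tool --steps '[{"x":0,"y":0,"z":10,"yaw":0},{"x":-5,"y":0,"z":40,"yaw":0},{"x":-10,"y":0,"z":80,"yaw":0},{"x":-20,"y":0,"z":120,"yaw":0},{"x":-30,"y":20,"z":160,"yaw":0},{"x":-30,"y":60,"z":180,"yaw":0},{"x":-30,"y":100,"z":180,"yaw":0},{"x":-30,"y":100,"z":180,"yaw":0}]'

```text
time: 9.38
ee_pos: [0.4568, -0.1885, 0.2096]
tcp_rot: [-179.8, 0.3, 178.8]
wrist_force: [0.4, -0.7, -2.1]
opening: 0.0266
```

```bash
python3 -c "
from h import *
wsnap('w4')
im,d=camera('scene'); np.savez('s4.npz',im=im,d=d); cv2.imwrite('pics/s4.png',cv2.resize(im[60:260,100:330,::-1],None,fx=3.2,fy=3.0,interpolation=cv2.INTER_CUBIC))
im,d=camera('top'); np.savez('t4.npz',im=im,d=d); cv2.imwrite('pics/t4.png',cv2.resize(im[100:260,200:400,::-1],None,fx=4,fy=3.7,interpolation=cv2.INTER_CUBIC))
"
```

```text
t 9.375 ee [ 0.4568 -0.1885  0.2096] rot [-179.84    0.34  178.81] q [-22.4  -3.5  -0.8  92.3  -0.  -21.2] F [ 0.4 -0.7 -2.1] op 0.026648637307337773
```

View pics/w4.png

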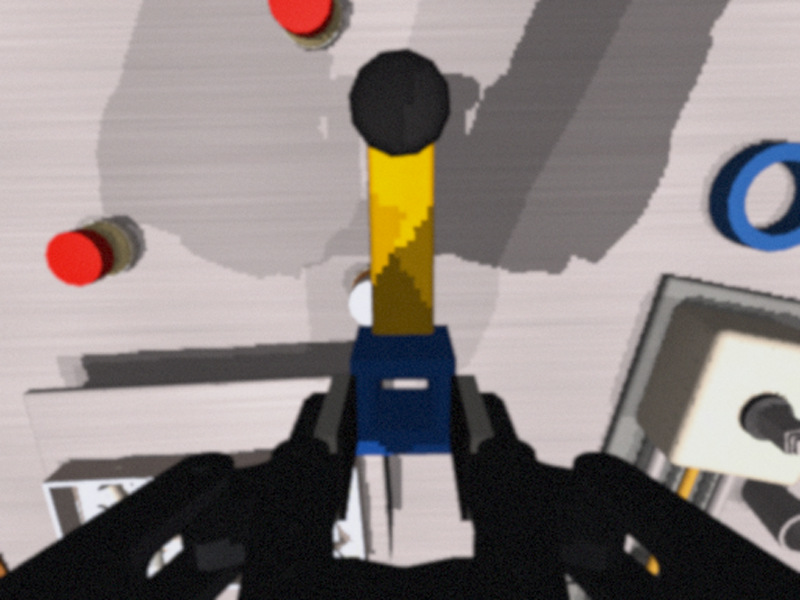

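View pics/s4.png

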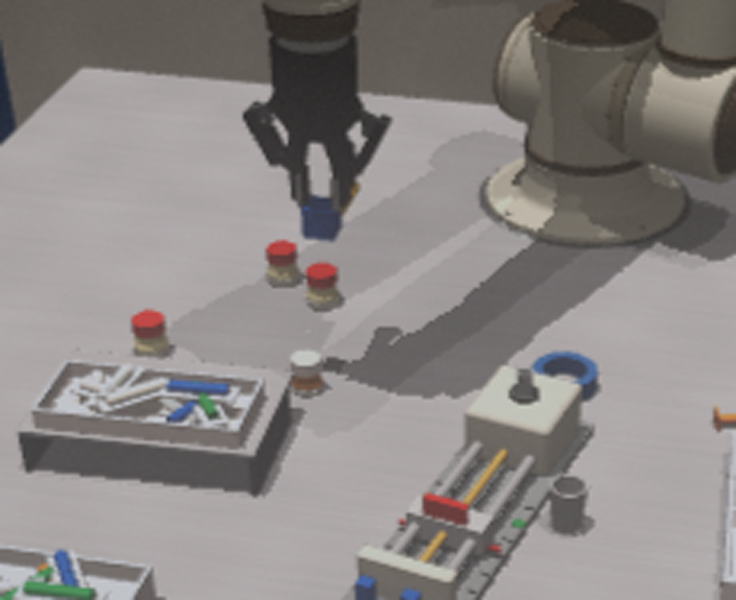

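View pics/t4.png

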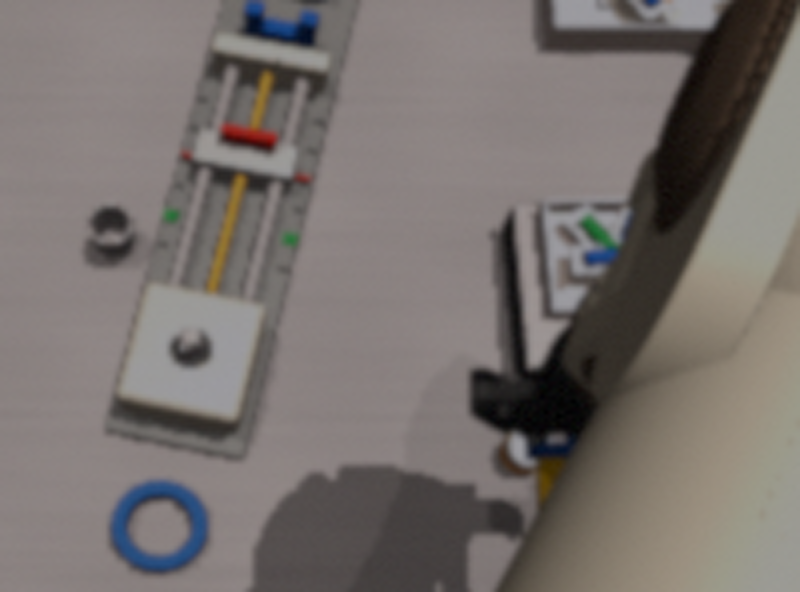

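Request:
servo_tool --steps '[{"x":10,"y":40,"z":0,"yaw":0},{"x":20,"y":75,"z":0,"yaw":0},{"x":30,"y":100,"z":0,"yaw":0},{"x":30,"y":108,"z":0,"yaw":0},{"x":30,"y":108,"z":0,"yaw":0}]'

```text
time: 10.15
ee_pos: [0.4866, -0.0831, 0.2084]
tcp_rot: [-179.8, 0.2, 178.7]
wrist_force: [-0.3, 0.1, -2.0]
opening: 0.0263
```

```bash
python3 -c "
from h import *
wsnap('w5')
im=np.load('w5.npz')['im'][:,:,::-1]
cv2.imwrite('pics/w5c.png',cv2.resize(im[150:350,340:512],None,fx=4,fy=3,interpolation=cv2.INTER_CUBIC))
"
```

```text
t 10.15 ee [ 0.4866 -0.0831  0.2084] rot [-179.82    0.23  178.67] q [-9.6 -3.4 -0.9 92.2 -0.1 -8.3] F [-0.3  0.1 -2. ] op 0.026256313370297525
```

View pics/w5.png

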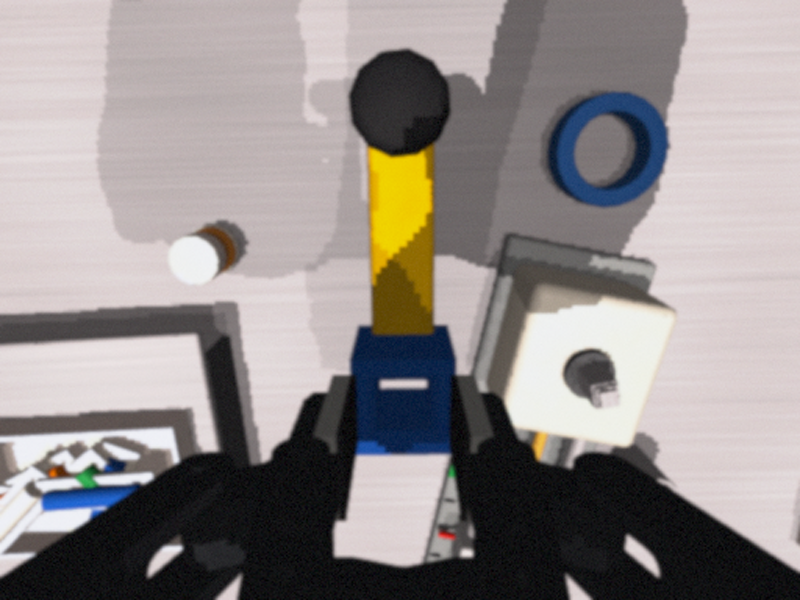

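Request:
servo_tool --steps '[{"x":30,"y":10,"z":-5,"yaw":0},{"x":60,"y":25,"z":-10,"yaw":0},{"x":75,"y":35,"z":-10,"yaw":0},{"x":75,"y":35,"z":-10,"yaw":0},{"x":75,"y":35,"z":-10,"yaw":0}]'

```text
time: 10.82
ee_pos: [0.5609, -0.0491, 0.1987]
tcp_rot: [-179.8, 0.2, 178.6]
wrist_force: [-0.3, 0.1, -3.9]
opening: 0.0263
```

```bash
python3 -c "
from h import *
wsnap('w6')
im=np.load('w6.npz')['im'][:,:,::-1]
cv2.imwrite('pics/w6c.png',cv2.resize(im[130:230,320:440],None,fx=6,fy=6,interpolation=cv2.INTER_CUBIC))
"
```

```text
t 10.825 ee [ 0.5609 -0.0491  0.1987] rot [-179.8     0.23  178.62] q [-4.9  6.   7.6 91.4 -0.2 -3.5] F [-0.3  0.1 -3.9] op 0.026320171507247622
```

View pics/w6.png

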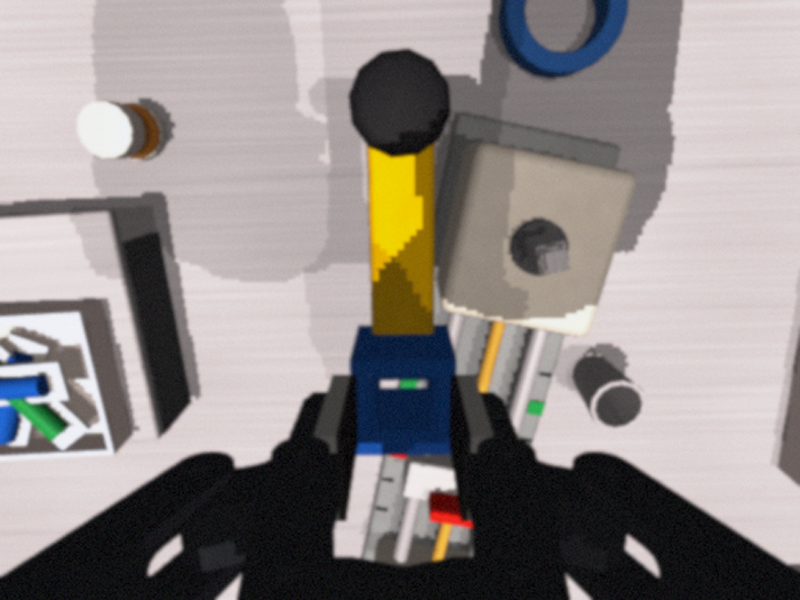

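View pics/w6c.png

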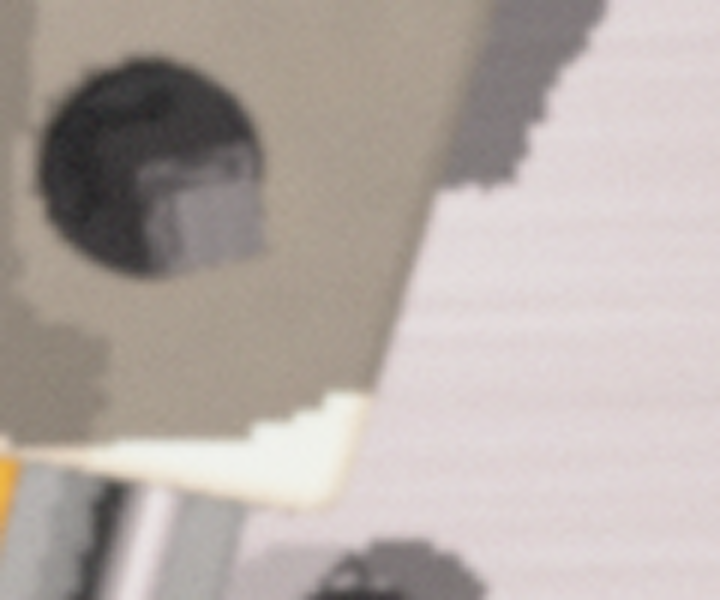

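```bash
python3 -c "
from h import *
im=np.load('w6.npz')['im'][:,:,::-1]
c=im[134:184,322:372].astype(float); c=np.clip((c-20)*2,0,255).astype(np.uint8)
cv2.imwrite('pics/w6d.png',cv2.resize(c,None,fx=12,fy=12,interpolation=cv2.INTER_CUBIC))
P=wcloud('w6'); m=(P[...,2]>.1)&(P[...,2]<.109)&(abs(P[...,0]-.538)<.02)&(abs(P[...,1]-.02)<.02); print(m.sum(),P[m].mean(0),P[m].min(0),P[m].max(0))
m=(P[...,2]>.0735)&(P[...,2]<.079)&(abs(P[...,0]-.538)<.022)&(abs(P[...,1]-.02)<.022); print(m.sum(),P[m].min(0),P[m].max(0))
"
```

```text
350 [0.53834093 0.01837627 0.1040042 ] [0.53119414 0.01141865 0.10004377] [0.54653791 0.0267198  0.10726019]
495 [0.52503044 0.00534816 0.07350064] [0.55323505 0.03306487 0.07898412]
```

View pics/w6d.png

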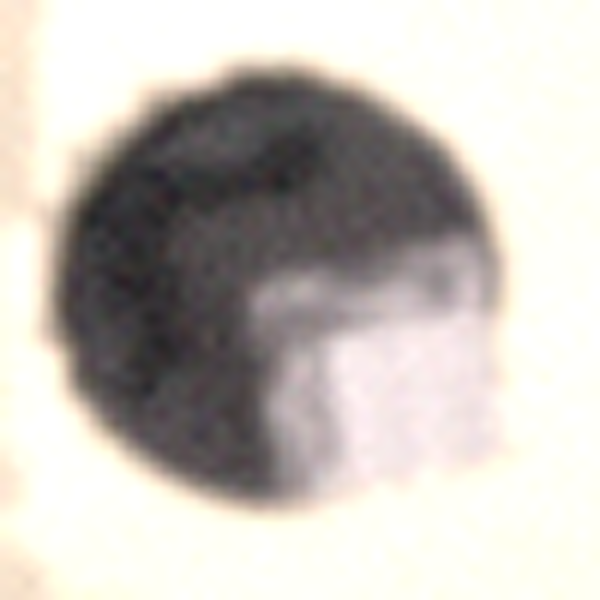

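```bash
python3 -c "
from h import *
s=np.load('w6.npz')
def f(u,v,z):
    u=(u+.5)/12-.5+322; v=(v+.5)/12-.5+134; T=s['T'];d=T[:3,:3]@np.linalg.solve(s['K'],[u,v,1]); return (T[:3,3]+d*(z-T[2,3])/d[2])[:2]
def ang(C):
  for i in range(4):
    d=C[(i+1)%4]-C[i]; print(np.linalg.norm(d).round(4), ((np.degrees(np.arctan2(d[1],d[0]))+45)%90-45).round(1))
C=np.array([f(u,v,.105) for u,v in [(330,332),(488,308),(503,455),(325,488)]]);print(C.mean(0));ang(C)
C=np.array([f(u,v,.1) for u,v in [(255,290),(470,240)]]);print(C)
d=C[1]-C[0];print(np.linalg.norm(d),np.degrees(np.arctan2(d[1],d[0])))
# collar circle: edges
E=np.array([f(u,v,.076) for u,v in [(60,290),(275,70),(497,290),(265,500)]]);print(E,(E[0]+E[2])/2,(E[1]+E[3])/2)
# crank in tool frame
T=s['T']; o=np.array([.5609,-.0491,.1987])
g=wz('w6',400,103,.1987-.0283+.06); print('grip',g-o)
P=wcloud('w6')
for z,pts in ((.1987-.0283+.032,[(357,327),(449,327),(457,442),(355,442)]),): 
  for u,v in pts: print((wz('w6',u,v,z)-o).round(4))
for u,v in [(403,420),(370,420),(440,420),(400,100)]: print(P[int(v*.64),int(u*.64)]-o)
"
```

```text
[0.53942317 0.02025561]
0.0092 7.5
0.0089 9.3
0.0105 9.6
0.0093 1.2
[[0.53385432 0.01201196]
 [0.53115235 0.0245912 ]]
0.012866154261884036 102.12268999375921
[[0.538083   0.00512657]
 [0.52408722 0.01846474]
 [0.53874214 0.03364485]
 [0.55247941 0.01917978]] [0.53841257 0.01938571] [0.53828331 0.01882226]
grip [-0.08069751  0.00145236  0.0317    ]
[-0.0251 -0.012   0.0037]
[-0.0245  0.0133  0.0037]
[0.0113 0.0157 0.0037]
[ 0.0107 -0.0143  0.0037]
[ 0.00790341 -0.00050012 -0.00449848]
[ 0.00277408 -0.00981825  0.00453663]
[0.00358435 0.01052963 0.00388118]
[-0.08122759  0.00151748  0.0312642 ]
```

Request:
servo_tool --steps '[{"x":-3,"y":5,"z":0,"yaw":10},{"x":-6,"y":15,"z":0,"yaw":20},{"x":-10,"y":25,"z":0,"yaw":30},{"x":-14,"y":35,"z":0,"yaw":40},{"x":-18,"y":45,"z":0,"yaw":50},{"x":-22,"y":55,"z":0,"yaw":60},{"x":-22,"y":65,"z":0,"yaw":70},{"x":-22,"y":69,"z":0,"yaw":80},{"x":-22,"y":69,"z":-20,"yaw":90},{"x":-22,"y":69,"z":-40,"yaw":101},{"x":-22,"y":69,"z":-53,"yaw":101},{"x":-22,"y":69,"z":-53,"yaw":101}]'

```text
time: 12.38
ee_pos: [0.5382, 0.0196, 0.1454]
tcp_rot: [-179.9, 0.3, -80.6]
wrist_force: [-0.6, 0.0, -2.1]
opening: 0.0262
```

```bash
python3 -c "
from h import *
wsnap('w7')
im,d=camera('scene'); np.savez('s7.npz',im=im,d=d); cv2.imwrite('pics/s7.png',cv2.resize(im[100:250,190:350,::-1],None,fx=4.5,fy=4,interpolation=cv2.INTER_CUBIC))
"
```

```text
t 12.375 ee [0.5382 0.0196 0.1454] rot [-179.87    0.26  -80.64] q [  1.9   2.4  -2.1  85.4   0.3 -97.4] F [-0.6  0.  -2.1] op 0.026236338182276046
```

View pics/w7.png

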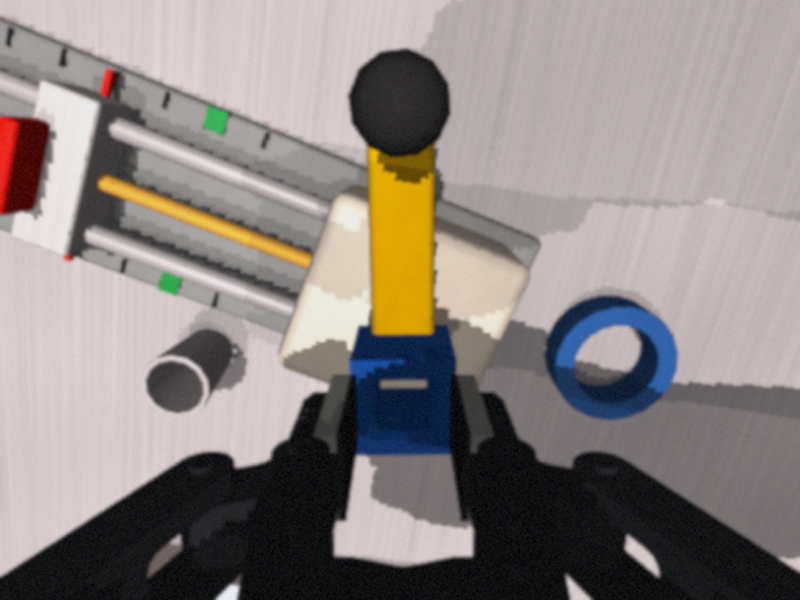

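View pics/s7.png

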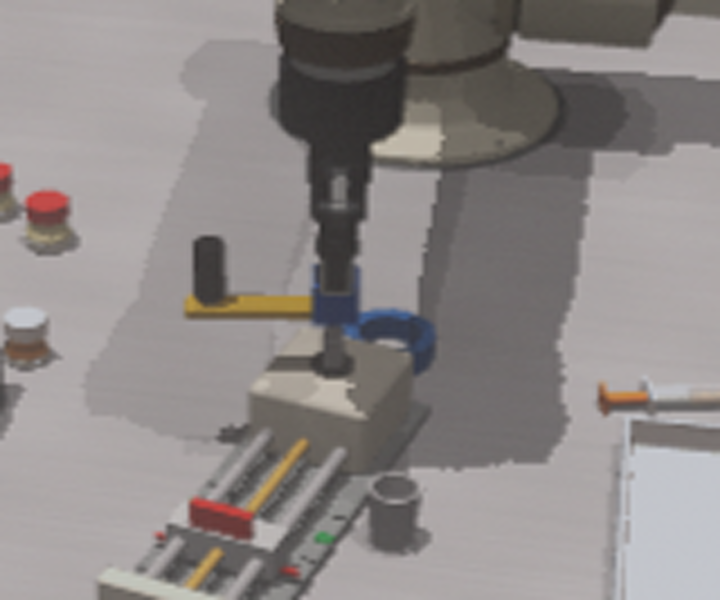

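Request:
servo_tool --steps '[{"x":0.4,"y":0.5,"z":-6,"yaw":0},{"x":0.4,"y":0.7,"z":-10,"yaw":0},{"x":0.4,"y":0.7,"z":-14,"yaw":0},{"x":0.4,"y":0.7,"z":-17,"yaw":0},{"x":0.4,"y":0.7,"z":-19,"yaw":0}]'

```text
time: 13.1
ee_pos: [0.5394, 0.0206, 0.1278]
tcp_rot: [-179.7, 0.3, -80.6]
wrist_force: [-1.5, 0.9, 4.9]
opening: 0.0269
```

Request:
servo_tool --steps '[{"x":0.3,"y":0.2,"z":-3,"yaw":0},{"x":0.3,"y":0.2,"z":-6,"yaw":0},{"x":0.3,"y":0.2,"z":-8,"yaw":0},{"x":0.3,"y":0.2,"z":-8,"yaw":0}]'

```text
time: 13.6
ee_pos: [0.5397, 0.0206, 0.1195]
tcp_rot: [-179.8, 0.2, -80.6]
wrist_force: [-0.0, -3.9, -3.9]
opening: 0.0264
```

Sliding on freely; continue to the seat.

Request:
servo_tool --steps '[{"x":0,"y":0,"z":-4,"yaw":0},{"x":0,"y":0,"z":-8,"yaw":0},{"x":0,"y":0,"z":-12,"yaw":0},{"x":0,"y":0,"z":-15,"yaw":0},{"x":0,"y":0,"z":-16,"yaw":0},{"x":0,"y":0,"z":-16,"yaw":0}]'

```text
time: 14.35
ee_pos: [0.5398, 0.0205, 0.1043]
tcp_rot: [-179.7, 0.2, -80.6]
wrist_force: [-0.7, -3.4, 5.9]
opening: 0.0265
```

```bash
cat > push.py <<'E'
from h import *
def rel(name,pts,c=np.array([.539,.0195]),yaw=-12.3):
    a=np.radians(yaw); ex=np.array([np.cos(a),np.sin(a)])
    for n,u,v,z in pts: print(n,((wz(name,u,v,z)[:2]-c)@ex).round(4), ((wz(name,u,v,z)[:2]-c)@np.array([-ex[1],ex[0]])).round(4))
E
python3 -c "
from push import *
rel('w7',[('pR',107,94,.018),('bR',217,121,.012),('pL',69,257,.018),('bL',171,284,.012)])
a=wz('w7',217,121,.012)[:2];b=wz('w7',171,284,.012)[:2];d=b-a;print(np.degrees(np.arctan2(-d[0],d[1])))
wsnap('w8')"
```

```text
pR 0.1641 -0.0369
bR 0.1144 -0.0439
pL 0.1649 0.0477
bL 0.1144 0.0446
-12.339338094854979
t 14.35 ee [0.5398 0.0205 0.1043] rot [-179.71    0.22  -80.57] q [  2.    2.8  -6.3  80.7   0.3 -97.4] F [-0.7 -3.4  5.9] op 0.02651028556625209
```

View pics/w8.png

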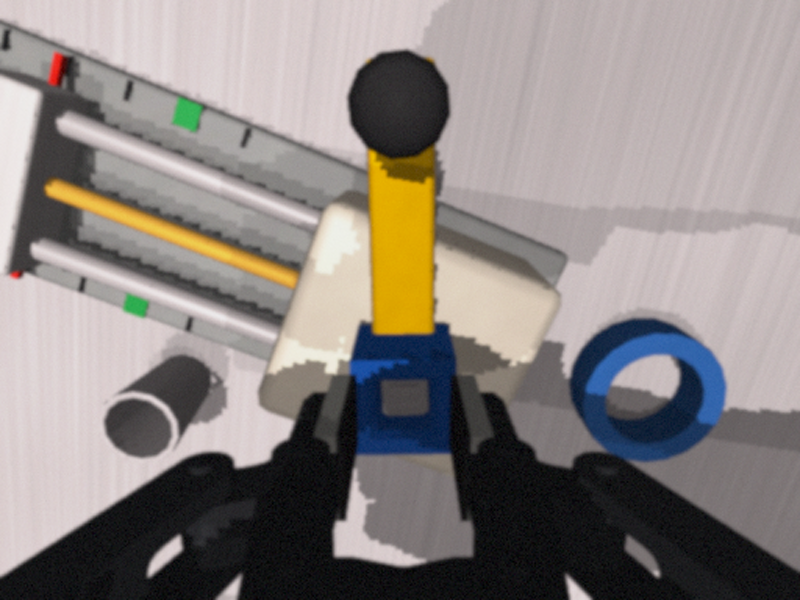

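Request:
servo_tool --steps '[{"x":0,"y":0,"z":0,"yaw":-5},{"x":0.1,"y":0,"z":0,"yaw":-13},{"x":0.3,"y":-0.1,"z":0,"yaw":-22},{"x":0.4,"y":-0.1,"z":0,"yaw":-31},{"x":0.6,"y":-0.2,"z":0,"yaw":-40},{"x":0.7,"y":-0.3,"z":0,"yaw":-49},{"x":0.8,"y":-0.4,"z":0,"yaw":-58},{"x":1,"y":-0.5,"z":0,"yaw":-67},{"x":1.1,"y":-0.7,"z":0,"yaw":-76},{"x":1.2,"y":-0.8,"z":0,"yaw":-85},{"x":1.2,"y":-1,"z":0,"yaw":-90},{"x":1.2,"y":-1,"z":0,"yaw":-90}]'

```text
time: 15.9
ee_pos: [0.5398, 0.0197, 0.1043]
tcp_rot: [-179.8, 0.1, -170.6]
wrist_force: [-6.3, -2.2, 4.6]
opening: 0.0266
```

```bash
python3 -c "
from h import *
wsnap('w9')
o=get_obs();print(o['torque'])"
```

```text
t 15.9 ee [0.5398 0.0197 0.1043] rot [-1.7975e+02  1.0000e-01 -1.7060e+02] q [ 2.2  2.9 -6.1 80.9 -0.2 -7.2] F [-6.3 -2.2  4.6] op 0.026605713803663528
[-0.37947903  1.37895083  0.39450309]
```

View pics/w9.png

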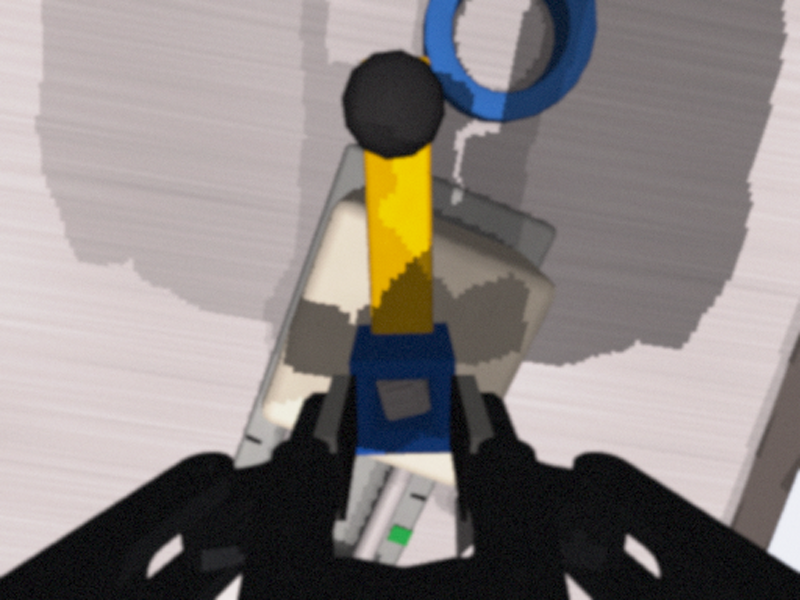

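Request:
servo_tool --steps '[{"x":0,"y":0,"z":0,"yaw":-5},{"x":0,"y":-0.1,"z":0,"yaw":-13},{"x":0,"y":-0.2,"z":0,"yaw":-22},{"x":0,"y":-0.3,"z":0,"yaw":-31},{"x":0,"y":-0.4,"z":0,"yaw":-40},{"x":0,"y":-0.5,"z":0,"yaw":-49},{"x":0,"y":-0.5,"z":0,"yaw":-58},{"x":0,"y":-0.6,"z":0,"yaw":-67},{"x":0,"y":-0.6,"z":0,"yaw":-76},{"x":0,"y":-0.6,"z":0,"yaw":-85},{"x":0,"y":-0.6,"z":0,"yaw":-94},{"x":0,"y":-0.6,"z":0,"yaw":-100}]'

```text
time: 17.45
ee_pos: [0.5396, 0.0195, 0.1044]
tcp_rot: [-179.7, 0.0, 89.3]
wrist_force: [-0.5, -0.7, 0.8]
opening: 0.0268
```

```bash
python3 -c "
from h import *
wsnap('w10')
im,d=camera('top'); np.savez('t10.npz',im=im,d=d); cv2.imwrite('pics/t10.png',cv2.resize(im[80:230,210:310,::-1],None,fx=4,fy=4,interpolation=cv2.INTER_CUBIC))
im,d=camera('scene'); np.savez('s10.npz',im=im,d=d); cv2.imwrite('pics/s10.png',cv2.resize(im[150:300,180:320,::-1],None,fx=5,fy=4,interpolation=cv2.INTER_CUBIC))
"
```

```text
t 17.45 ee [0.5396 0.0195 0.1044] rot [-1.7974e+02  5.0000e-02  8.9280e+01] q [ 2.1  3.3 -5.7 81.3 -0.  92.8] F [-0.5 -0.7  0.8] op 0.026785143011664878
```

View pics/t10.png

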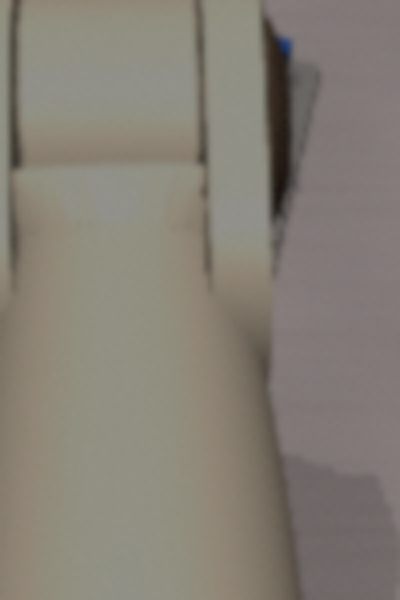

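View pics/s10.png

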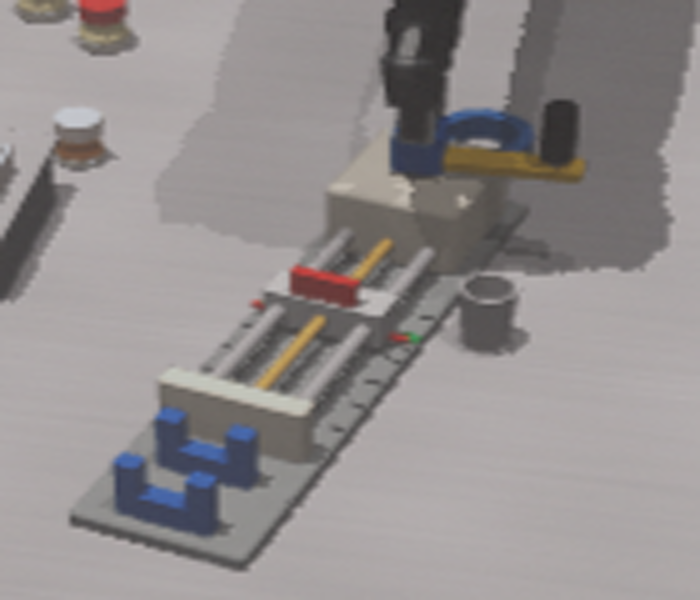

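View pics/w10.png

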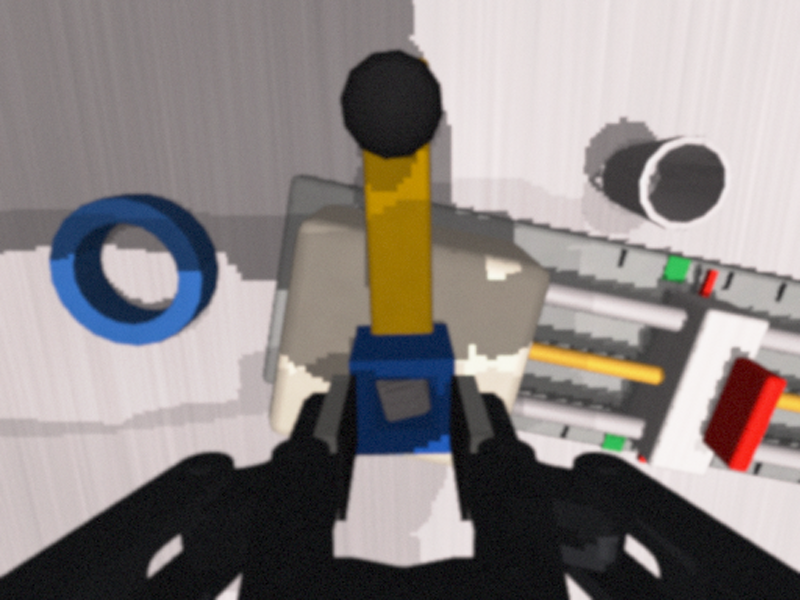

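```bash
python3 -c "
from push import *
rel('w10',[('pL',710,277,.018),('bL',677,267,.012),('pR',643,459,.018),('bR',614,442,.012)])"
```

```text
pL 0.1283 0.0441
bL 0.1159 0.0448
pR 0.1292 -0.0487
bR 0.1158 -0.0456
```

Request:
servo_tool --steps '[{"x":0,"y":0,"z":0,"yaw":-5},{"x":0,"y":0,"z":0,"yaw":-13},{"x":0,"y":0,"z":0,"yaw":-21},{"x":0,"y":0,"z":0,"yaw":-29},{"x":0,"y":0,"z":0,"yaw":-37},{"x":0,"y":0,"z":0,"yaw":-45},{"x":0,"y":0,"z":0,"yaw":-50},{"x":0,"y":0,"z":0,"yaw":-50}]'

```text
time: 18.6
ee_pos: [0.5396, 0.0195, 0.1044]
tcp_rot: [-179.7, 0.1, 39.8]
wrist_force: [-0.6, -1.5, -0.1]
opening: 0.0263
```

```bash
python3 -c "
from h import *
wsnap('w11')"
```

```text
t 18.6 ee [0.5396 0.0195 0.1044] rot [-1.7974e+02  5.0000e-02  3.9750e+01] q [  2.    3.2  -5.8  81.2   0.2 142.2] F [-0.6 -1.5 -0.1] op 0.026289574812871752
```

View pics/w11.png

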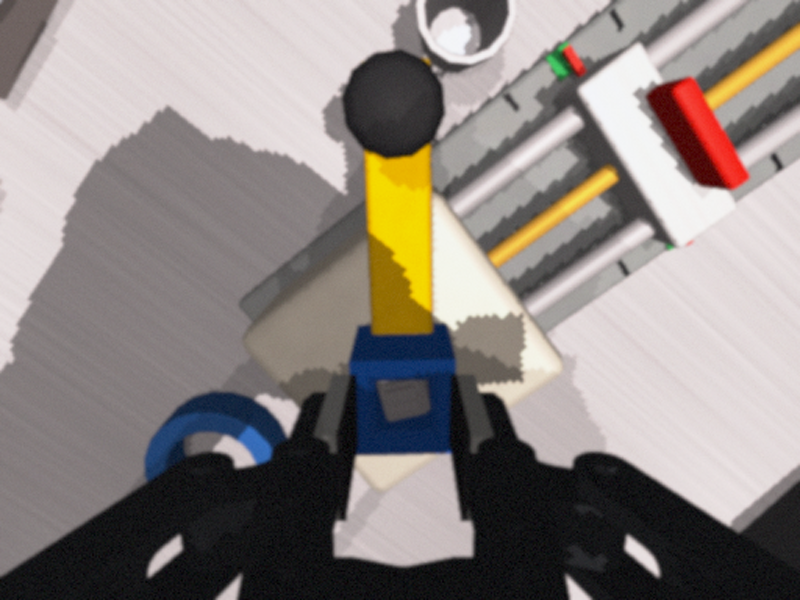

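```bash
python3 -c "
from push import *
rel('w11',[('pL',570,54,.018),('ptip',566,46,.018),('bLc',560,63,.012),('pR',692,243,.018)])
im=np.load('w11.npz')['im'][:,:,::-1]
cv2.imwrite('pics/w11c.png',cv2.resize(im[10:70,330:400],None,fx=9,fy=9,interpolation=cv2.INTER_CUBIC))
"
```

```text
pL 0.1173 0.0445
ptip 0.1176 0.0479
bLc 0.1141 0.0439
pR 0.118 -0.0508
```

View pics/w11c.png

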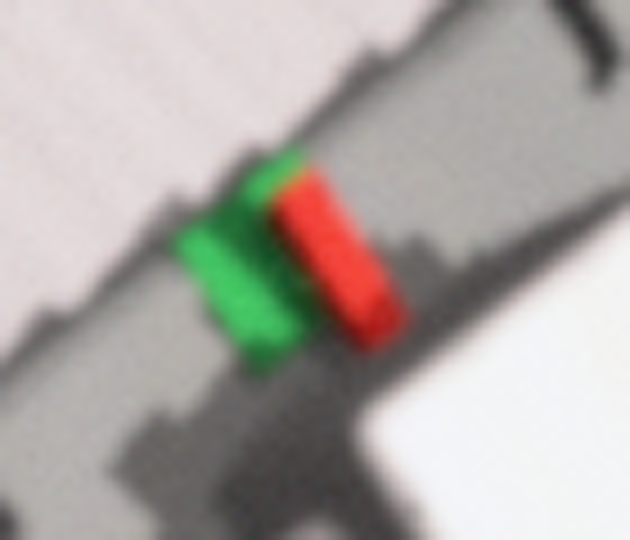

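Request:
servo_tool --steps '[{"x":0,"y":0,"z":0,"yaw":-5},{"x":0,"y":0,"z":0,"yaw":-10},{"x":0,"y":0,"z":0,"yaw":-10.5},{"x":0,"y":0,"z":0,"yaw":-10.5}]'

```text
time: 19.15
ee_pos: [0.5396, 0.0195, 0.1044]
tcp_rot: [-179.7, 0.1, 29.5]
wrist_force: [-0.2, -1.8, 1.0]
opening: 0.0264
```

```bash
python3 -c "
from h import *
wsnap('w12')
im=np.load('w12.npz')['im'][:,:,::-1]
cv2.imwrite('pics/w12c.png',cv2.resize(im[0:120,270:400],None,fx=6,fy=5,interpolation=cv2.INTER_CUBIC))"
```

```text
t 19.15 ee [0.5396 0.0195 0.1044] rot [-1.7974e+02  5.0000e-02  2.9470e+01] q [  2.    3.2  -5.8  81.2   0.2 152.5] F [-0.2 -1.8  1. ] op 0.02639944468556765
```

View pics/w12c.png

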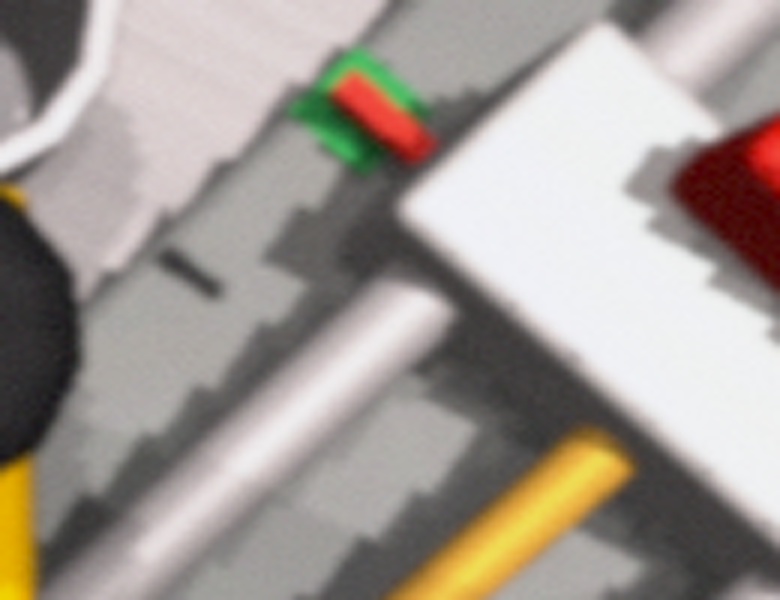

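```bash
python3 -c "
from push import *
f=lambda u,v:((270+u/6)/.64,(v/5)/.64)
rel('w12',[('pL',*f(383,118),.018),('bL',*f(362,108),.012)])"
```

```text
pL 0.115 0.0414
bL 0.1159 0.0437
```

Request:
servo_tool --steps '[{"x":0,"y":0,"z":0,"yaw":3},{"x":0,"y":0,"z":0,"yaw":6},{"x":0,"y":0,"z":5,"yaw":6},{"x":0,"y":0,"z":12,"yaw":6},{"x":0,"y":0,"z":20,"yaw":6},{"x":0,"y":0,"z":28,"yaw":6},{"x":0,"y":0,"z":36,"yaw":6},{"x":0,"y":0,"z":46,"yaw":6},{"x":0,"y":0,"z":60,"yaw":6},{"x":0,"y":0,"z":80,"yaw":6},{"x":0,"y":0,"z":100,"yaw":6},{"x":0,"y":0,"z":100,"yaw":6}]'

```text
time: 20.7
ee_pos: [0.5404, 0.0195, 0.2064]
tcp_rot: [-179.8, -0.1, 35.4]
wrist_force: [-0.3, -1.0, -2.4]
opening: 0.0265
```

```bash
python3 -c "
from h import *
wsnap('w13')"
```

```text
t 20.7 ee [0.5404 0.0195 0.2064] rot [-1.7983e+02 -9.0000e-02  3.5450e+01] q [  2.    3.3   5.5  92.3   0.2 146.5] F [-0.3 -1.  -2.4] op 0.026496240718086733
```

View pics/w13.png

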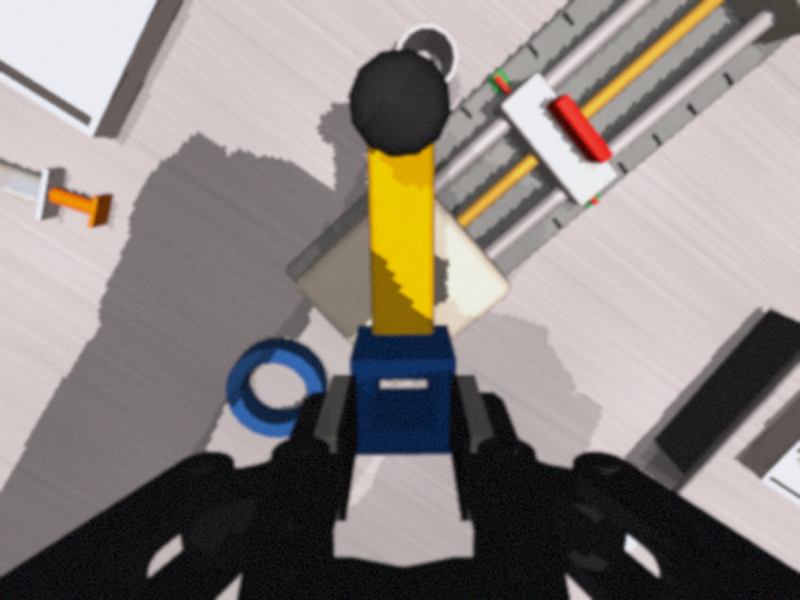

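Request:
servo_tool --steps '[{"x":0,"y":15,"z":0,"yaw":10},{"x":0,"y":35,"z":0,"yaw":20},{"x":5,"y":55,"z":0,"yaw":30},{"x":10,"y":80,"z":0,"yaw":40},{"x":20,"y":105,"z":0,"yaw":50},{"x":30,"y":130,"z":0,"yaw":60},{"x":40,"y":155,"z":0,"yaw":70},{"x":50,"y":180,"z":0,"yaw":80},{"x":60,"y":205,"z":0,"yaw":90},{"x":70,"y":225,"z":0,"yaw":100},{"x":80,"y":240,"z":0,"yaw":110},{"x":90,"y":243,"z":0,"yaw":120}]'

```text
time: 22.25
ee_pos: [0.6299, 0.2635, 0.2034]
tcp_rot: [-179.7, -0.1, 155.8]
wrist_force: [0.4, -0.8, -2.4]
opening: 0.0267
```

Request:
servo_tool --steps '[{"x":2,"y":0,"z":0,"yaw":9},{"x":5,"y":0,"z":0,"yaw":18},{"x":5,"y":0,"z":0,"yaw":27},{"x":5,"y":0,"z":0,"yaw":27}]'

```text
time: 22.75
ee_pos: [0.6347, 0.2635, 0.2022]
tcp_rot: [-179.7, -0.2, -177.2]
wrist_force: [0.0, 0.1, -2.5]
opening: 0.0266
```

```bash
python3 -c "
from h import *
wsnap('w14')"
```

```text
t 22.75 ee [0.6347 0.2635 0.2022] rot [-179.67   -0.18 -177.21] q [22.6 25.  31.1 96.4 -0.2 19.9] F [ 0.   0.1 -2.5] op 0.026615856851714192
```

View pics/w14.png

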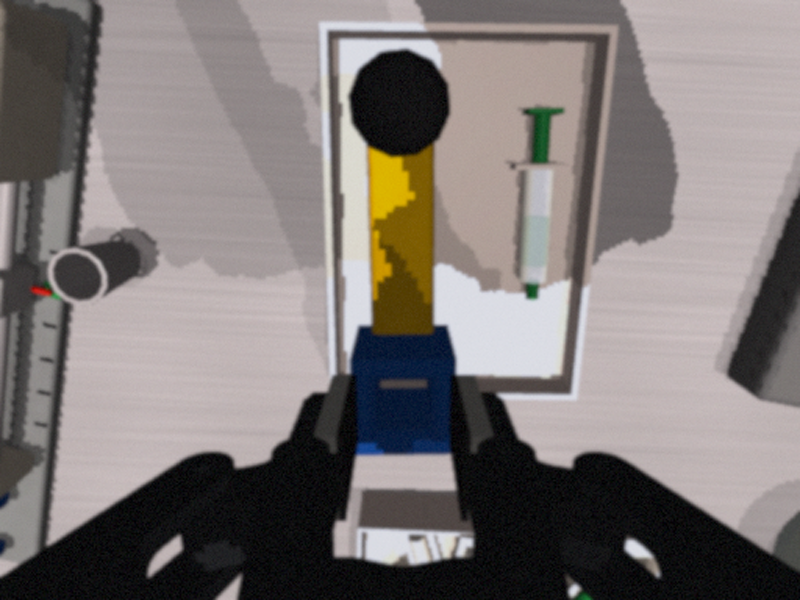

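```bash
python3 -c "
from h import *
for n,u,v in [('front -y',320,24),('front +y',617,25),('back +y',576,398)]: print(n,wz('w14',u,v,.028))
for n,u,v in [('in f-y',333,38),('in f+y',600,38),('in b+y',568,380),('flangeR',566,110),('flangeL',524,108),('fl2L',512,165)]: print(n,wz('w14',u,v,.01))
"
```

```text
front -y [0.50065305 0.21150385 0.028     ]
front +y [0.4934415  0.37053643 0.028     ]
back +y [0.71238934 0.37907866 0.028     ]
in f-y [0.50399238 0.21618233 0.01      ]
in f+y [0.49662274 0.36816746 0.01      ]
in b+y [0.70778204 0.37849145 0.01      ]
flangeR [0.53598044 0.35401581 0.01      ]
flangeL [0.53608638 0.32917172 0.01      ]
fl2L [0.5688188  0.32555263 0.01      ]
```

Request:
servo_tool --steps '[{"x":0,"y":3,"z":-30,"yaw":0},{"x":0,"y":3,"z":-65,"yaw":0},{"x":0,"y":3,"z":-100,"yaw":0},{"x":0,"y":3,"z":-130,"yaw":0},{"x":0,"y":3,"z":-150,"yaw":0},{"x":0,"y":3,"z":-160,"yaw":0},{"x":0,"y":3,"z":-166,"yaw":0},{"x":0,"y":3,"z":-166,"yaw":0}]'

```text
time: 23.8
ee_pos: [0.635, 0.2666, 0.0369]
tcp_rot: [-179.7, -0.1, -177.4]
wrist_force: [-0.1, -0.0, -1.4]
opening: 0.0265
```

Request:
servo_tool --steps '[{"x":0,"y":0,"z":-1.5,"yaw":0},{"x":0,"y":0,"z":-3,"yaw":0},{"x":0,"y":0,"z":-4.5,"yaw":0},{"x":0,"y":0,"z":-4.5,"yaw":0}]'

```text
time: 24.3
ee_pos: [0.6351, 0.2666, 0.0325]
tcp_rot: [-179.7, -0.1, -177.4]
wrist_force: [0.5, 0.6, -1.9]
opening: 0.0266
```

Request:
servo_tool --steps '[{"x":0,"y":0,"z":-0.7,"yaw":0},{"x":0,"y":0,"z":-1.5,"yaw":0},{"x":0,"y":0,"z":-1.5,"yaw":0}]'

```text
time: 24.68
ee_pos: [0.6352, 0.2666, 0.0323]
tcp_rot: [-179.7, -0.1, -177.4]
wrist_force: [-3.3, -0.9, 7.0]
opening: 0.0261
```

Request:
servo_tool --steps '[{"x":0,"y":0,"z":0,"yaw":0},{"x":0,"y":0,"z":0,"yaw":0},{"x":0,"y":0,"z":0,"yaw":0},{"x":0,"y":0,"z":8,"yaw":0},{"x":0,"y":0,"z":25,"yaw":0},{"x":0,"y":0,"z":60,"yaw":0},{"x":0,"y":0,"z":100,"yaw":0},{"x":0,"y":0,"z":150,"yaw":0},{"x":-20,"y":0,"z":170,"yaw":0},{"x":-20,"y":0,"z":170,"yaw":0}]' --grip 40

```text
time: 25.92
ee_pos: [0.6155, 0.2671, 0.2062]
tcp_rot: [-179.8, 0.2, -177.3]
wrist_force: [-0.2, 0.4, -0.4]
opening: 0.0398
```

```bash
python3 -c "
from h import *
wsnap('w15')
im,d=camera('scene'); np.savez('s15.npz',im=im,d=d); cv2.imwrite('pics/s15.png',cv2.resize(im[150:310,180:420,::-1],None,fx=3.3,fy=3.3,interpolation=cv2.INTER_CUBIC))"
```

```text
t 25.925 ee [0.6155 0.2671 0.2062] rot [-179.82    0.23 -177.35] q [23.6 21.9 27.5 95.4 -0.2 20.9] F [-0.2  0.4 -0.4] op 0.039818088480903145
```

View pics/w15.png

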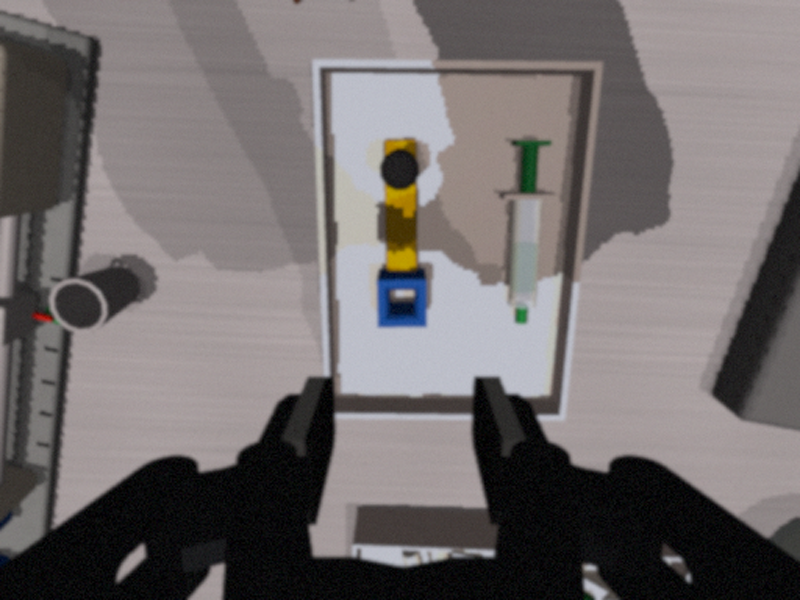

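View pics/s15.png

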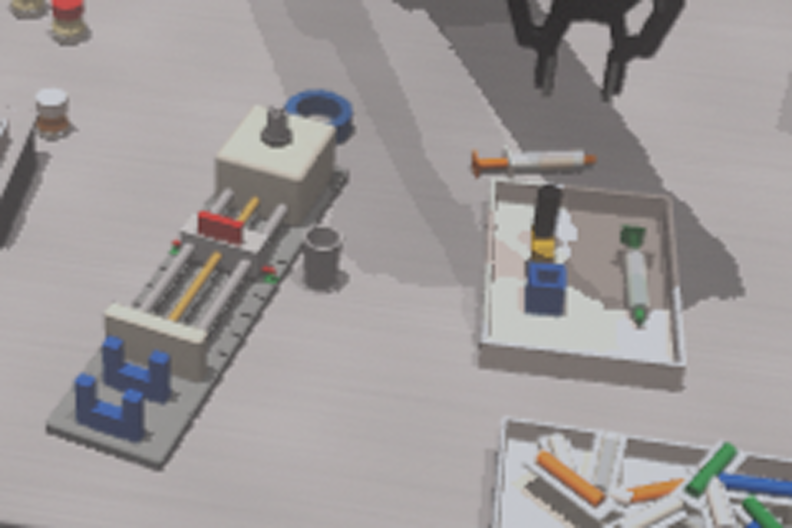

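Request:
servo_tool --steps '[{"x":-50,"y":20,"z":20,"yaw":0},{"x":-100,"y":50,"z":40,"yaw":0},{"x":-150,"y":80,"z":60,"yaw":0},{"x":-200,"y":110,"z":80,"yaw":0},{"x":-240,"y":120,"z":80,"yaw":0},{"x":-240,"y":120,"z":80,"yaw":0}]'

```text
time: 26.78
ee_pos: [0.3736, 0.3875, 0.2819]
tcp_rot: [-179.7, -0.1, -177.2]
wrist_force: [1.0, -0.3, 0.2]
opening: 0.0401
```

```bash
python3 -c "
from h import *
im,d=camera('top'); np.savez('t16.npz',im=im,d=d); cv2.imwrite('pics/t16.png',cv2.resize(im[60:320,100:420,::-1],None,fx=2.5,fy=2.3,interpolation=cv2.INTER_CUBIC));cv2.imwrite('pics/t16c.png',cv2.resize(im[80:225,215:300,::-1],None,fx=4,fy=4,interpolation=cv2.INTER_CUBIC))
b=np.load('top0.npz')['im'].astype(int); 
print(get_obs()['ee_pos'],get_obs()['time'])"
```

```text
[0.37480207 0.38704904 0.28157973] 26.825
```

View pics/t16.png

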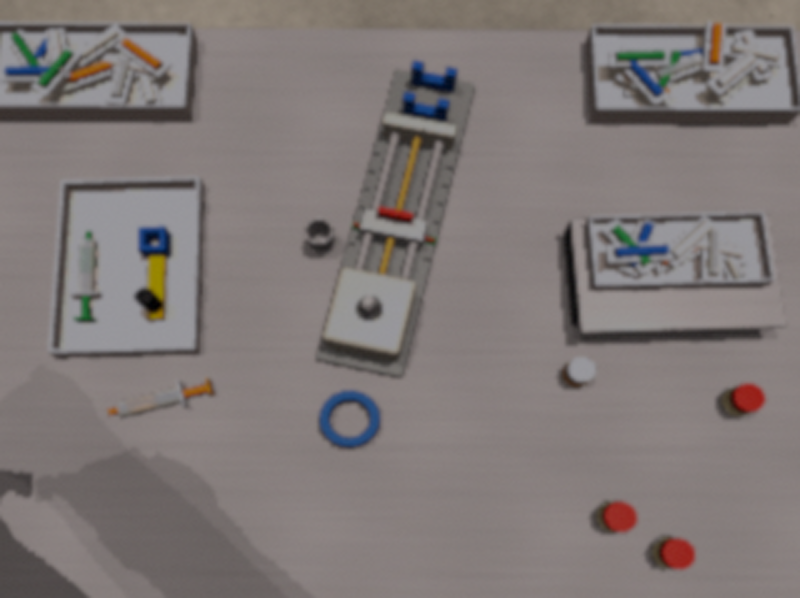

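View pics/t16c.png

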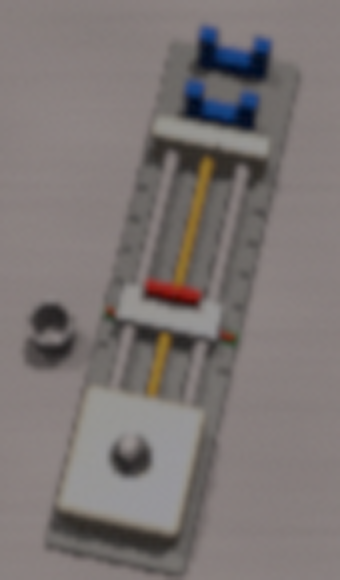

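The crank lies flat in the tray with its hub at about (154,240) and its grip at (149,299). Both red pointers stand on the green bands, and the other objects look where they were. Handing in.

```bash
python3 -c "
from workcell import *
print(job_done())"
```

```text
the job is handed in; nothing more can be done
None
```

I pulled the crank out from under the riser by its grip, regrasped it by the hub and seated it on the spindle. I then cranked it about 250° clockwise, lifted it off and laid it in the white tray beside the green syringe. The job was handed in at about 27 s of the 72 s allowed; it gave no verdict.

- **Seating:** The crank met the collar at the height expected for fully home, with a light upward force of about 6 N.
- **Pusher:** With the crank still on, my measurement put the pusher at about 0.1005 m. Pictures after the lift and just before hand-in show the red pointers on the green bands.
- **Crank:** It lies flat in the tray with the grip up, well inside the walls, and the gripper is clear of everything.
- **Other objects:** The vials, syringes, tape roll and pot look unmoved and upright. I judged this by eye from the last pictures and did not measure it.
- **Odd reading:** The gripper read about 26 to 27 mm while holding the 30 mm hub, but it held firmly throughout.

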